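# Zero a burr mill and open it three clicks

### The arm

A 7-joint arm with a two-finger parallel gripper is mounted at the origin on the work surface. World frame = base frame: x ahead of the robot, y to its left, z up, the work surface at z = 0. Lengths are in m, angles in rad, forces in N, time in s.
With the tool pointing down it reaches from about 0.425 to 1.025 m from the base axis. Payload 3.6 kg.
Tool frame: the origin (TCP) lies where the fingers leave the gripper's body, on its centre line; the fingertips stand 73 mm ahead of it and the grasp point (between the pads) lies 54 mm ahead of it; z points along the fingers, y is the direction in which the jaws open and shut (so a half turn about z gives the same grasp; the last joint's range is limited). The gripper opens to 85 mm and grips with 20 to 120 N. Pads are 22 mm wide; open, the fingers measure 114 mm over their backs; the gripper's body (76 mm by 85 mm) begins 54 mm behind the grasp point. The pads swing forward as they close: fully open they stand 13 mm farther back than shut.
Start: joints at [1.129, 0.591, 0.048, 1.609, -0.033, 0.943, -0.034], TCP at [0.248, -0.681, 0.304] pointing down, gripper open.
Joint ranges: [-2.69, 2.69], [-0.47, 2.24], [-1.27, 1.36], [0.19, 2.51], [-1.53, 4.68], [0.08, 2.07], [-3.09, 3.09]. Speed limits (rad/s): [2.57, 2.57, 3.14, 3.14, 3.14, 3.14, 3.14].

### API

Orientations are given as a unit quaternion [x, y, z, w].
In Python, from rig import arm, snapshot, get_calibration, ticket gives the robot as it stands.
- The arm moves only by the shell command python3 -m pendant 'ROWS' [FORCE]. ROWS is JSON, a list of rows, each a list of 5 numbers: the shift along the tool's x, y, z in m, then the turn about the tool's z in degrees, then the opening in per cent of the stroke, from 0 (shut) to 100 (fully open). A call has 1 to 10 rows; each row shifts and turns the commanded pose from where the row before left it, along the tool's axes as they then stand; what a row does not reach is not made up. A row lasts 1/8 s, in which the tool goes at most 62.5 mm and 10.7 degrees, less where a joint would pass 70% of its speed; a pose out of reach is approached as far as the arm can. A call is refused whole if a number of a shift passes 0.0625 or a number of a turn 10.7, either way. A call with a gripper value outside its range is refused whole. The fingers move at their own pace and stop on an object; FORCE is the grip in N (left out, the last holds). Time passes only in rows, so rows that do not move let the fingers close. It gives the time, the measured TCP pose, the force and the opening at its end, in the units of the state.
- arm.get_state(): the state, without advancing time (a new reading comes with each control period).
- snapshot(name): name is "side" or "top"; returns the picture (384x512x3 uint8, blue, green, red); there is no depth.
- get_calibration(name): a dict with "K" (3x3 intrinsics, pixels), "distortion" ([k1, k2, p1, p2, k3] as OpenCV has them; the pictures are not rectified), "view" (4x4, takes a point from world to camera coordinates). Camera axes: x right, y up, looking along -z (the intrinsics and any distortion apply to the point x, -y, -z); pixel columns grow to the right and rows downward; lengths in m; the calibration is good to about 2 mm. A picture is of the moment at which its call begins. get_calibration takes no time and is no camera call.
- ticket.sign_off(): hands the job in, once; it reports no verdict.
The state is a dict: "t": time; "joints": joint angles; "qvel": joint speeds; "joint_torque": joint torques, N m; "eef_pos": TCP position; "ee_rot": TCP orientation; "wrist_force": force on the tool from outside, world axes, zero at the start; "wrist_torque": the same for the moment, N m; "width": opening from 0.0 (shut) to 1.0 (fully open).
Only numpy, scipy, OpenCV 4.12 (cv2) and the standard library are available. Lean on these libraries where they do the work, as an engineer would, in place of code of your own. Each camera call takes 0.05 s, during which the arm holds its last target.

### The job

Set the grind of the bench burr mill: turn its knurled adjustment ring clockwise (seen from above) until you feel the burrs just touch, without forcing it past that, then back it off counter-clockwise by three clicks and let go. Leave the jar, the scrap bin and the brush where they are.

Things in the scene. Friction and masses are not known exactly. Their poses are not given: they have to be found in the camera images.
- mill: Bench burr mill bolted to the table: base plate 170 x 130 x 12 mm, upright blue drum 96 mm across, flat top 110 mm above the table with white marks every 15 degrees (one click), grey motor on its +x side (top 82 mm high, to 115 mm from the axis), aluminium outlet on its -x side. Origin on the table on the drum's axis; z up.
- ring_grip (a point): Centre of the knurled steel adjustment ring on top of the mill, on its vertical axis (the drum's too), 136 mm above the table. A plain cylinder 60 mm across, 116 to 152 mm above the table; a brass throat 34 mm across stands 4 mm out of it. Grip it across its diameter from above at any yaw. x axis towards its orange mark. It only turns: clockwise from above closes the burrs.
- ring_mark (a point): Orange mark on the ring's upper outer edge, 30 mm from the axis, 152 mm up. The ring clicks 24 times a turn (0.262 rad each); about 0.08 N m turns it over a click; let go, it springs into the nearest click unless it stands nearly midway. It starts about 4 to 9 clicks open; how many, and the ring angle at which the burrs touch, cannot be seen and differ every time.
- burr (a joint): Gap between the burrs in m: 0 where they touch, 0.00002 more per click open, negative when forced; the reading's noise is far larger. Touching is itself a click position. Turned further clockwise from there, the ring meets a springy resistance of 0.06 N m plus 1.5 N m per rad on top of the clicks: that is how the touch is felt.
- jar: Closed glass jar, 64 mm across, 95 mm tall, standing loose beside the mill; bystander. Origin at its underside.
- bin: Blue open plastic bin 100 x 140 x 55 mm with printed-plastic scraps, loose; bystander. Origin at its underside.
- brush: Hand brush 180 mm long lying loose on the table; bystander.

How it is judged:
By the outcome, as a careful person would: the job done as asked, in the order asked, and still so for the second after the job is handed in, with the robot touching nothing.
It also fails if it takes over 64 s, if anything falls off the work surface, if the arm or the gripper's body presses on something with over 40 N, if the wrist force passes 120 N, or if a joint passes its speed limit or range.

## Working session

There is one attempt and no reset: what is moved stays moved. The work goes in short steps, Python scripts to look and compute and a shell command to move; the robot and the scene stay as the last step left them, time stands still between calls to the robot, and variables do not carry over. Pictures are saved under pics/ and viewed, and the job is handed in when it is done.

```bash
mkdir -p pics; ls; python3 - <<'E'
from rig import arm,snapshot,get_calibration
import cv2
s=arm.get_state(); print(s)
for n in("side","top"):
    im=snapshot(n); cv2.imwrite(f"pics/{n}0.png",im); c=get_calibration(n); print(n,c)
E
```

```text
pics
{'t': 0.0, 'joints': array([ 1.12851025,  0.59212359,  0.04827776,  1.60983578, -0.0332965 ,
        0.94267807, -0.03369782]), 'qvel': array([-0.00151483,  0.00032413,  0.00123514, -0.0008908 ,  0.0005011 ,
        0.00128367, -0.00010483]), 'joint_torque': array([ 3.84155726e-06, -5.48691308e+01,  1.54636972e+00, -1.98126304e+01,
        9.41764098e-03,  8.76193779e-03, -1.08376966e-05]), 'eef_pos': array([ 0.24757341, -0.68071209,  0.30273192]), 'ee_rot': array([ 9.84822500e-01,  1.73560908e-01, -2.52034574e-04, -1.09155656e-03]), 'wrist_force': array([ 0.11482999,  1.27441009, -0.24989553]), 'wrist_torque': array([ 0.01283649, -0.02959794, -0.0259237 ]), 'width': 1.00036011381035}
side {'K': array([[496.92886821,   0.        , 254.84568909],
       [  0.        , 496.92886821, 184.93002298],
       [  0.        ,   0.        ,   1.        ]]), 'distortion': array([-0.13520787,  0.        ,  0.        ,  0.        ,  0.        ]), 'view': array([[ 0.99745095,  0.06778461, -0.02228994, -0.64662258],
       [-0.02014616,  0.56719312,  0.82333839, -0.10866727],
       [ 0.06845237, -0.8207906 ,  0.56711292, -1.30160008],
       [ 0.        ,  0.        ,  0.        ,  1.        ]])}
top {'K': array([[456.69944663,   0.        , 252.69077236],
       [  0.        , 456.69944663, 198.84768598],
       [  0.        ,   0.        ,   1.        ]]), 'distortion': array([0.03641586, 0.        , 0.        , 0.        , 0.        ]), 'view': array([[-0.0224132 , -0.99938069, -0.02712713,  0.08534446],
       [ 0.99805591, -0.02394539,  0.05754146, -0.63840461],
       [-0.0581554 , -0.0257847 ,  0.9979745 , -1.18879167],
       [ 0.        ,  0.        ,  0.        ,  1.        ]])}
```

View pics/side0.png

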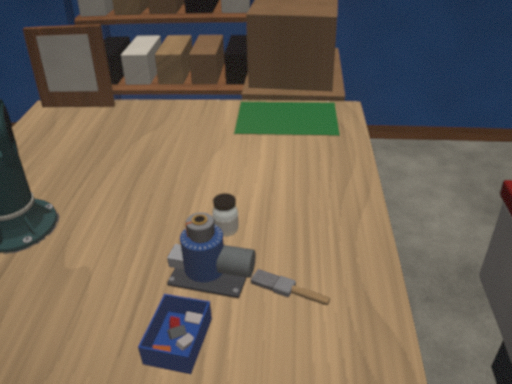

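View pics/top0.png

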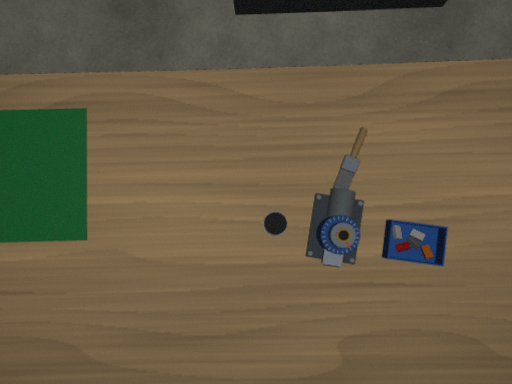

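The side view shows the mill with its ring at about (200,220); the jar is at (226,210), the bin at (176,332) and the brush at (290,287). In the top view the ring is at (344,236), the jar at (275,223) and the bin at (415,243). I'll zoom in next.

```bash
python3 - <<'E'
import cv2,numpy as np
a=cv2.imread("pics/top0.png")[170:280,290:400]; b=cv2.imread("pics/side0.png")[190:300,150:260]
cv2.imwrite("pics/z0.png",np.hstack([cv2.resize(a,(400,400),interpolation=cv2.INTER_CUBIC),cv2.resize(b,(400,400),interpolation=cv2.INTER_CUBIC)]))
E
```

```text
(no output)
```

View pics/z0.png

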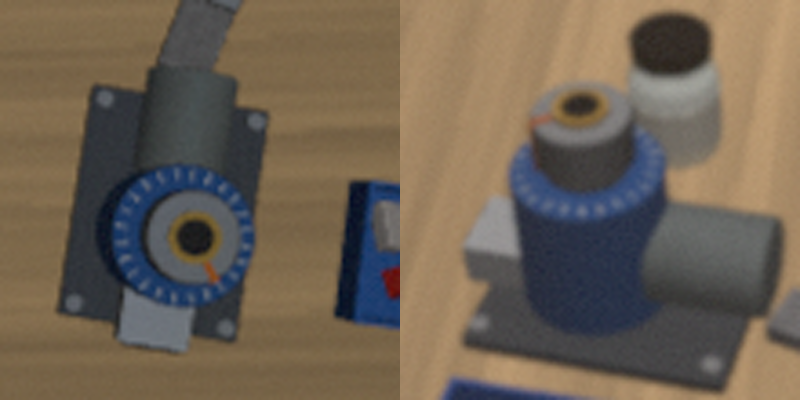

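```bash
cat > h.py <<'E'
import numpy as np,cv2
from rig import get_calibration
def ray(n,uv):
    c=get_calibration(n)
    p=cv2.undistortPoints(np.array([[uv]],float),c["K"],c["distortion"])[0,0]
    R=c["view"][:3,:3];t=c["view"][:3,3]
    return -R.T@t, R.T@np.array([p[0],-p[1],-1.])
def plane(n,uv,z):
    o,d=ray(n,uv); return o+d*(z-o[2])/d[2]
def tri(u1,u2):
    o1,d1=ray("top",u1);o2,d2=ray("side",u2)
    s=np.linalg.lstsq(np.c_[d1,-d2],o2-o1,rcond=None)[0]
    a,b=o1+d1*s[0],o2+d2*s[1]; return (a+b)/2,np.linalg.norm(a-b)
def orange(im,box):
    x0,y0,x1,y1=box; hsv=cv2.cvtColor(im[y0:y1,x0:x1],cv2.COLOR_BGR2HSV)
    return hsv
E
python3 - <<'E'
from h import *
s=110/400
def ft(x,y,o): return (o[0]+(x+.5)*s-.5,o[1]+(y+.5)*s-.5)
T=(290,170);S=(150,190)
c1=ft(195,238,T);c2=ft(180,103,S)
print(c1,c2,tri(c1,c2),plane("top",c1,.156),plane("side",c2,.156))
# drum top centre from top view
print("drum",plane("top",ft(182,235,T),.110))
m1=ft(214,279,T); m2=ft(137,122,S)
c=plane("top",c1,.156); cs=plane("side",c2,.156)
for n,m,cc in(("top",m1,c),("side",m2,cs)):
    p=plane(n,m,.152); d=(p-cc)[:2]; print(n,p,np.hypot(*d),np.degrees(np.arctan2(d[1],d[0])))
# mill yaw: base plate bolts in top, z=.012
b=[plane("top",ft(*q,T),.012)[:2] for q in((104,98),(257,122),(226,328),(74,303))]
print(np.array(b),np.mean(b,0)); d=b[0]-b[3];print(np.degrees(np.arctan2(d[1],d[0])))
print("jar",plane("top",(275,223),.095),"bin",plane("top",(415,243),.055),plane("top",(387,240),.055))
E
```

```text
(343.2625, 235.0875) (199.1375, 217.9625) (array([ 0.54254122, -0.14118984,  0.15680361]), np.float64(0.001067444739934819)) [ 0.54304568 -0.14122312  0.156     ] [ 0.54177627 -0.14024429  0.156     ]
drum [ 0.54405568 -0.14047588  0.11      ]
top [ 0.51660335 -0.15302473  0.152     ] 0.02895642794082281 -155.94806673313073
side [ 0.51813823 -0.15411592  0.152     ] 0.027407647540005835 -149.59408922488967
[[ 0.64248337 -0.10319524]
 [ 0.62237128 -0.21304216]
 [ 0.47436927 -0.1854165 ]
 [ 0.4943731  -0.07694536]] [ 0.55839926 -0.14464982]
-10.05028216403384
jar [0.57477883 0.01481298 0.095     ] bin [ 0.51703997 -0.33653285  0.055     ] [ 0.52590709 -0.26737226  0.055     ]
```

```bash
python3 -m pendant '[[0.033,-0.029,0,0,100],[0.033,-0.029,0,0,100],[0.033,-0.029,0,0,100],[0.033,-0.029,0,0,100],[0.033,-0.029,0,0,100],[0.033,-0.029,0,0,100],[0.033,-0.029,0,0,100]]' 40
python3 -m pendant '[[0.033,-0.029,0,0,100],[0.033,-0.029,0,0,100],[0.033,-0.029,0,0,100],[0.033,-0.029,0,0,100],[0.033,-0.029,0,0,100],[0.033,-0.029,0,0,100],[0.033,-0.029,0,0,100],[0,0,0,-5,100],[0,0,0,0,100]]'
cat > st.py <<'E'
from rig import arm
import numpy as np
from scipy.spatial.transform import Rotation as R
s=arm.get_state();M=R.from_quat(s["ee_rot"]).as_matrix()
print("t",round(s["t"],3),"q",s["joints"].round(3),"p",s["eef_pos"].round(4),"yawx %.2f"%np.degrees(np.arctan2(M[1,0],M[0,0])),"z",M[:,2].round(4),"F",s["wrist_force"].round(2),"T",s["wrist_torque"].round(3),"w",round(s["width"],3))
d=np.array([0.5425,-0.141,0.188])-s["eef_pos"]; print("tool delta to ring",(M.T@d).round(4))
E
python3 st.py
```

```text
t: 0.98
eef_pos: [0.3959, -0.4101, 0.3036]
ee_rot: [0.985, 0.173, -0.0, -0.0]
wrist_force: [0.3, 1.5, 0.6]
width: 1.002
t: 2.1
eef_pos: [0.5431, -0.1414, 0.3035]
ee_rot: [0.976, 0.216, -0.0, -0.0]
wrist_force: [-0.8, -0.0, 0.2]
width: 1.0
t 2.1 q [ 0.219  0.387 -0.059  1.98   0.032  0.776 -0.993] p [ 0.5431 -0.1414  0.3035] yawx 25.00 z [-9.e-04  2.e-04 -1.e+00] F [-0.77 -0.02  0.15] T [-0.012  0.035  0.025] w 1.0
tool delta to ring [-0.0003 -0.0005  0.1155]
```

```bash
python3 -m pendant '[[0,0,0,-10,100],[0,0,0,-10,100],[0,0,0,-10,100],[0,0,0,-10,100],[0,0,0,-10,100],[0,0,0,-10,100],[0,0,0,-10,100],[0,0,0.02,0,100],[0,0,0.03,0,100],[0,0,0,0,100]]'
python3 st.py; python3 - <<'E'
from rig import snapshot
import cv2,numpy as np
a=snapshot("top");b=snapshot("side")
cv2.imwrite("pics/z1.png",np.hstack([cv2.resize(a[150:300,270:420],(400,400),interpolation=2),cv2.resize(b[150:300,120:270],(400,400),interpolation=2)]))
E
```

```text
t: 3.35
eef_pos: [0.541, -0.1429, 0.2519]
ee_rot: [0.677, 0.736, -0.002, -0.002]
wrist_force: [-0.9, 0.8, 0.7]
width: 0.996
t 3.35 q [ 0.43   0.474 -0.34   2.015  0.24   0.697  0.023] p [ 0.541  -0.1429  0.2519] yawx 94.82 z [-5.8e-03  5.0e-04 -1.0e+00] F [-0.88  0.79  0.69] T [ 0.007 -0.027 -0.088] w 0.996
tool delta to ring [0.0017 0.002  0.0638]
```

View pics/z1.png

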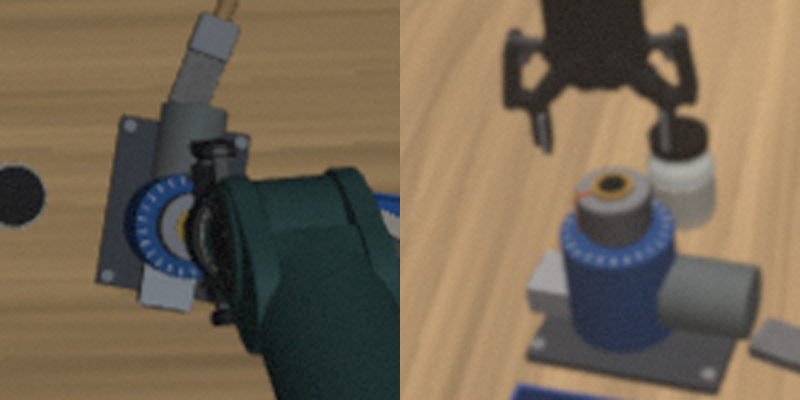

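The gripper straddles the ring, and the ring's throat shows clear between the fingers in both views. Next I'll correct by about 2 mm and go down.

```bash
python3 -m pendant '[[0.001,0.001,0.01,0,100],[0,0,0.01,0,100],[0,0,0.015,0,100],[0,0,0,0,100],[0,0,0,0,100]]'
python3 st.py
```

```text
t: 4.08
eef_pos: [0.5442, -0.1407, 0.2187]
ee_rot: [0.676, 0.737, -0.0, -0.0]
wrist_force: [0.5, 1.2, -0.8]
width: 0.997
t 4.075 q [ 0.408  0.521 -0.32   2.036  0.271  0.625 -0.006] p [ 0.5442 -0.1407  0.2187] yawx 94.99 z [-3.e-04  1.e-04 -1.e+00] F [ 0.46  1.15 -0.81] T [0.018 0.035 0.024] w 0.997
tool delta to ring [-0.0001 -0.0017  0.0307]
```

```bash
python3 -m pendant '[[0,-0.0015,0.01,0,100],[0,0,0.01,0,100],[0,0,0.009,0,100],[0,0,0,0,100],[0,0,0,0,100]]'
python3 st.py; python3 - <<'E'
from rig import snapshot
import cv2,numpy as np
b=snapshot("side")
cv2.imwrite("pics/z2.png",cv2.resize(b[150:300,120:270],(600,600),interpolation=2))
E
```

```text
t: 4.7
eef_pos: [0.5427, -0.1409, 0.1898]
ee_rot: [0.676, 0.737, 0.0, -0.0]
wrist_force: [-0.5, 0.2, 0.3]
width: 1.005
t 4.7 q [ 0.391  0.562 -0.298  2.056  0.296  0.564 -0.029] p [ 0.5427 -0.1409  0.1898] yawx 94.99 z [ 0.e+00  1.e-04 -1.e+00] F [-0.5   0.24  0.34] T [0.044 0.027 0.003] w 1.005
tool delta to ring [-0.0001 -0.0002  0.0018]
```

View pics/z2.png

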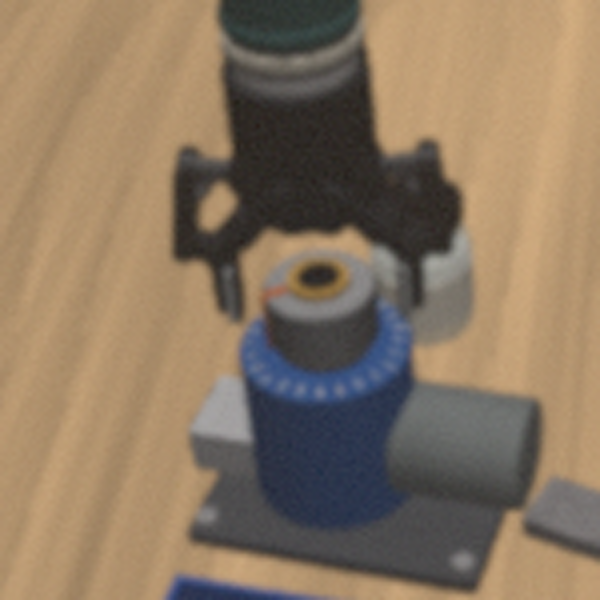

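The fingers sit either side of the ring with a gap on each side, so I can close.

```bash
python3 -m pendant '[[0,0,0,0,60],[0,0,0,0,60],[0,0,0,0,60],[0,0,0,0,60],[0,0,0,0,60],[0,0,0,0,60]]' 40
python3 st.py
```

```text
t: 5.5
eef_pos: [0.5426, -0.141, 0.1905]
ee_rot: [0.676, 0.737, -0.0, 0.0]
wrist_force: [-1.1, -0.1, 5.2]
width: 0.687
t 5.5 q [ 0.391  0.561 -0.298  2.056  0.296  0.565 -0.029] p [ 0.5426 -0.141   0.1905] yawx 94.98 z [ 1.e-04 -4.e-04 -1.e+00] F [-1.13 -0.14  5.25] T [-0.033  0.459 -0.002] w 0.687
tool delta to ring [-0.     -0.0001  0.0025]
```

```bash
cat > tq.py <<'E'
from rig import arm,snapshot
import numpy as np
from scipy.spatial.transform import Rotation as R
T=[];Y=[];F=[]
for i in range(5):
    s=arm.get_state();M=R.from_quat(s["ee_rot"]).as_matrix()
    T.append(s["wrist_torque"]);F.append(s["wrist_force"]);Y.append(np.degrees(np.arctan2(M[1,0],M[0,0])))
    if i<4: snapshot("top")
T=np.array(T)
print("t %.2f yaw %.2f cw=%.2f"%(s["t"],np.mean(Y),(94.98-np.mean(Y)+180)%360-180),"Tz",T[:,2].round(3),"mean %.3f"%T[:,2].mean(),"F",np.mean(F,0).round(1),"q7 %.2f"%s["joints"][6],"w %.3f"%s["width"],"p",s["eef_pos"].round(4))
E
python3 -m pendant '[[0,0,0,0,60],[0,0,0,0,60]]' >/dev/null; python3 tq.py
python3 -m pendant '[[0,0,0,1,60],[0,0,0,1,60],[0,0,0,1,60],[0,0,0,0,60],[0,0,0,0,60]]' >/dev/null; python3 tq.py
```

```text
t 5.95 yaw 94.98 cw=-0.00 Tz [ 0.01   0.061 -0.06  -0.028  0.022] mean 0.001 F [-1.6  0.1  5.8] q7 -0.03 w 0.691 p [ 0.5426 -0.141   0.1905]
t 6.78 yaw 91.99 cw=2.99 Tz [0.049 0.034 0.009 0.019 0.04 ] mean 0.030 F [-1.7 -0.1  5.1] q7 -0.07 w 0.691 p [ 0.5426 -0.141   0.1905]
```

```bash
python3 -m pendant '[[0,0,0,4,60],[0,0,0,4,60],[0,0,0,4,60],[0,0,0,4,60],[0,0,0,4,60],[0,0,0,4,60],[0,0,0,4,60],[0,0,0,2.75,60],[0,0,0,0,60],[0,0,0,0,60]]' >/dev/null; python3 tq.py; python3 - <<'E'
from rig import snapshot
import cv2,numpy as np
b=snapshot("side")
cv2.imwrite("pics/z3.png",cv2.resize(b[150:300,120:270],(600,600),interpolation=2))
E
```

```text
t 8.22 yaw 61.24 cw=33.74 Tz [0.016 0.028 0.028 0.018 0.012] mean 0.020 F [-0.5  0.5  5.5] q7 -0.46 w 0.692 p [ 0.5429 -0.1411  0.1905]
```

View pics/z3.png

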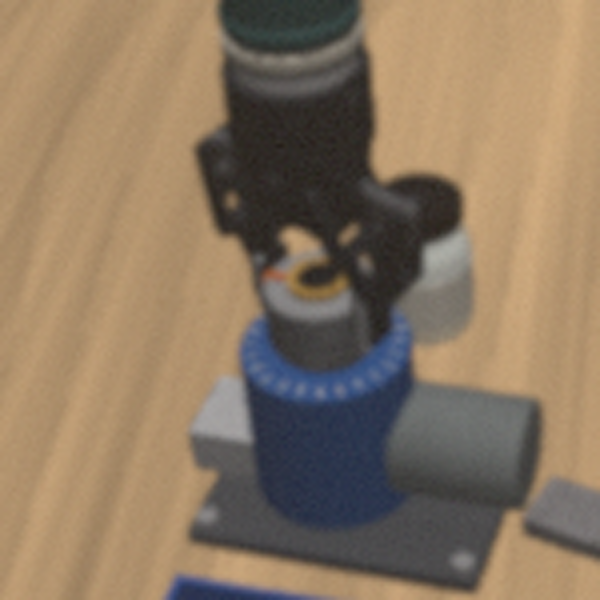

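```bash
python3 - <<'E'
from h import *
for m in ((265,274),(268,273),(275,273)):
    p=plane("side",(120+(m[0]+.5)/4-.5,150+(m[1]+.5)/4-.5),.152);d=p[:2]-[0.5418,-0.1405];print(p,np.hypot(*d),np.degrees(np.arctan2(d[1],d[0])))
E
```

```text
[ 0.51191124 -0.13704715  0.152     ] 0.03008753699362498 173.41021361809368
[ 0.5133869  -0.13611412  0.152     ] 0.028749610654005508 171.22501528874054
[ 0.51719573 -0.13594785  0.152     ] 0.02502183694273469 169.51796375515093
```

The mark is at about (268,273), at an angle of roughly 172°. It started near -153°, so it has turned about 35° and is following the gripper. Next I'll step one click at a time.

```bash
python3 -m pendant '[[0,0,0,3,60],[0,0,0,3,60],[0,0,0,3,60],[0,0,0,3,60],[0,0,0,3,60],[0,0,0,0,60],[0,0,0,0,60]]' >/dev/null; python3 tq.py
```

```text
t 9.35 yaw 46.23 cw=48.75 Tz [0.025 0.052 0.053 0.023 0.067] mean 0.044 F [-0.3 -0.1  5.2] q7 -0.65 w 0.691 p [ 0.543  -0.1411  0.1905]
```

```bash
python3 -m pendant '[[0,0,0,3,60],[0,0,0,3,60],[0,0,0,3,60],[0,0,0,3,60],[0,0,0,2,60],[0,0,0,0,60],[0,0,0,0,60]]' >/dev/null; python3 tq.py
```

```text
t 10.43 yaw 32.23 cw=62.75 Tz [-0.01   0.052  0.085 -0.024  0.105] mean 0.042 F [-0.7 -0.1  5. ] q7 -0.83 w 0.688 p [ 0.5431 -0.1412  0.1905]
```

```bash
python3 -m pendant '[[0,0,0,3,60],[0,0,0,3,60],[0,0,0,3,60],[0,0,0,3,60],[0,0,0,3,60],[0,0,0,0,60],[0,0,0,0,60]]' >/dev/null; python3 tq.py
```

```text
t 11.50 yaw 17.21 cw=77.77 Tz [ 0.004  0.006  0.051 -0.008  0.101] mean 0.031 F [-0.3 -0.8  5.6] q7 -1.02 w 0.696 p [ 0.5432 -0.1414  0.1905]
```

```bash
python3 -m pendant '[[0,0,0,3,60],[0,0,0,3,60],[0,0,0,3,60],[0,0,0,3,60],[0,0,0,3,60],[0,0,0,0,60],[0,0,0,0,60]]' >/dev/null; python3 tq.py
```

```text
t 12.57 yaw 2.20 cw=92.78 Tz [ 0.035  0.048  0.075  0.054 -0.004] mean 0.042 F [-0.5 -1.   5.7] q7 -1.20 w 0.690 p [ 0.5432 -0.1416  0.1905]
```

```bash
python3 -m pendant '[[0,0,0,3,60],[0,0,0,3,60],[0,0,0,3,60],[0,0,0,3,60],[0,0,0,3,60],[0,0,0,0,60],[0,0,0,0,60]]' >/dev/null; python3 tq.py
```

```text
t 13.65 yaw -12.82 cw=107.80 Tz [ 0.076  0.039 -0.006  0.029 -0.   ] mean 0.028 F [-0.5 -1.2  5.3] q7 -1.39 w 0.692 p [ 0.5432 -0.1417  0.1905]
```

```bash
python3 -m pendant '[[0,0,0,3,60],[0,0,0,3,60],[0,0,0,3,60],[0,0,0,3,60],[0,0,0,3,60],[0,0,0,0,60],[0,0,0,0,60]]' >/dev/null; python3 tq.py
```

```text
t 14.72 yaw -27.85 cw=122.83 Tz [ 0.035  0.034  0.04  -0.038  0.046] mean 0.024 F [-0.4 -1.8  5.5] q7 -1.57 w 0.692 p [ 0.5432 -0.1419  0.1905]
```

```bash
python3 - <<'E'
from rig import snapshot
import cv2,numpy as np
a=snapshot("top");b=snapshot("side")
cv2.imwrite("pics/z4.png",np.hstack([cv2.resize(a[150:300,270:420],(400,400),interpolation=2),cv2.resize(b[190:265,165:240],(400,400),interpolation=2)]))
E
```

```text
(no output)
```

View pics/z4.png

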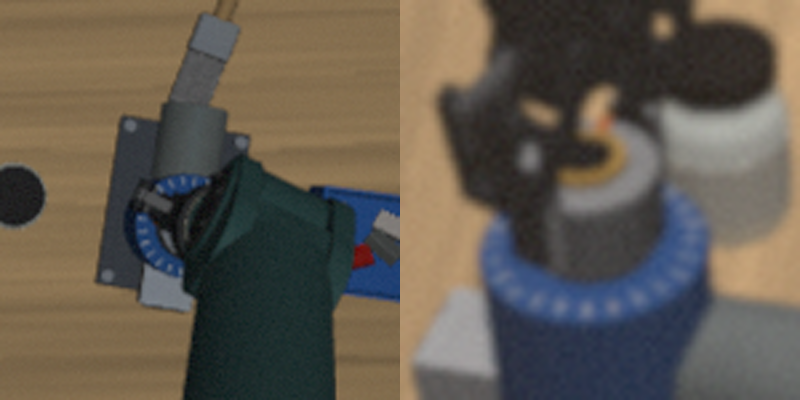

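The mark is now at the back of the ring, at (605,120) in the side crop, as expected for about 84°. So there has been no slip, and I'll test click 9.

```bash
python3 -m pendant '[[0,0,0,3,60],[0,0,0,3,60],[0,0,0,3,60],[0,0,0,3,60],[0,0,0,3,60],[0,0,0,0,60],[0,0,0,0,60]]' >/dev/null; python3 tq.py
```

```text
t 15.90 yaw -42.82 cw=137.80 Tz [0.186 0.133 0.144 0.116 0.136] mean 0.143 F [-0.8 -1.7  5.5] q7 -1.76 w 0.690 p [ 0.543  -0.142   0.1905]
```

At click 9 (135°) the resistance jumped to 0.14 N m from about 0.03, against roughly 0.16 predicted. The burrs touch there. Now I'll back off to 90° cw, which is three clicks.

```bash
python3 -m pendant '[[0,0,0,-2.8,60],[0,0,0,-5,60],[0,0,0,-5,60],[0,0,0,-5,60],[0,0,0,-5,60],[0,0,0,-5,60],[0,0,0,-5,60],[0,0,0,-5,60],[0,0,0,-5,60],[0,0,0,-5,60]]' >/dev/null; python3 -m pendant '[[0,0,0,0,60],[0,0,0,0,60],[0,0,0,0,60]]' >/dev/null;python3 tq.py
```

```text
t 17.73 yaw 4.94 cw=90.04 Tz [ 0.019 -0.052  0.051 -0.041  0.022] mean -0.000 F [-0.2 -1.2  6. ] q7 -1.17 w 0.694 p [ 0.5432 -0.1415  0.1905]
```

Torque is zero at the detent. I'll open, retreat straight up and check.

```bash
python3 -m pendant '[[0,0,0,0,75],[0,0,0,0,85],[0,0,0,0,100],[0,0,0,0,100],[0,0,0,0,100],[0,0,0,0,100]]'; python3 -m pendant '[[0,0,-0.01,0,100],[0,0,-0.02,0,100],[0,0,-0.03,0,100],[0,0,-0.04,0,100],[0,0,-0.04,0,100],[0,0,-0.03,0,100],[0,0,0,0,100]]'; python3 st.py; python3 -m pendant '[[-0.03,0.03,0,0,100],[-0.03,0.03,0,0,100],[-0.04,0.04,0,0,100],[-0.04,0.04,0,0,100],[-0.04,0.04,0,0,100],[0,0,0,0,100],[0,0,0,0,100]]'; python3 st.py;  python3 - <<'E'
from rig import snapshot
import cv2,numpy as np
a=snapshot("top");b=snapshot("side");cv2.imwrite("pics/top5.png",a);cv2.imwrite("pics/side5.png",b)
cv2.imwrite("pics/z5.png",np.hstack([cv2.resize(a[170:280,290:400],(400,400),interpolation=2),cv2.resize(b[190:300,150:260],(400,400),interpolation=2)]))
E
```

```text
t: 18.48
eef_pos: [0.5426, -0.1409, 0.1899]
ee_rot: [0.999, 0.044, -0.0, 0.0]
wrist_force: [0.3, 0.2, -0.3]
width: 0.992
t: 19.35
eef_pos: [0.5439, -0.1414, 0.3633]
ee_rot: [0.999, 0.044, 0.003, 0.001]
wrist_force: [-0.2, 0.7, -0.6]
width: 0.998
t 19.35 q [ 0.018  0.32   0.201  1.93  -0.081  0.893 -1.224] p [ 0.5439 -0.1414  0.3633] yawx 5.02 z [ 0.0067 -0.001  -1.    ] F [-0.21  0.66 -0.64] T [ 0.022  0.02  -0.006] w 0.998
tool delta to ring [-0.0025 -0.0008  0.1752]
t: 20.23
eef_pos: [0.3789, -0.3355, 0.3593]
ee_rot: [0.999, 0.044, -0.0, -0.001]
wrist_force: [0.5, 0.7, -0.3]
width: 0.999
t 20.225 q [ 0.394  0.254  0.296  2.045 -0.098  0.857 -0.739] p [ 0.3789 -0.3355  0.3593] yawx 5.01 z [-8.0e-04  1.2e-03 -1.0e+00] F [ 0.46  0.75 -0.28] T [ 0.052  0.019 -0.011] w 0.999
tool delta to ring [ 0.1801 -0.1793  0.1714]
```

View pics/z5.png

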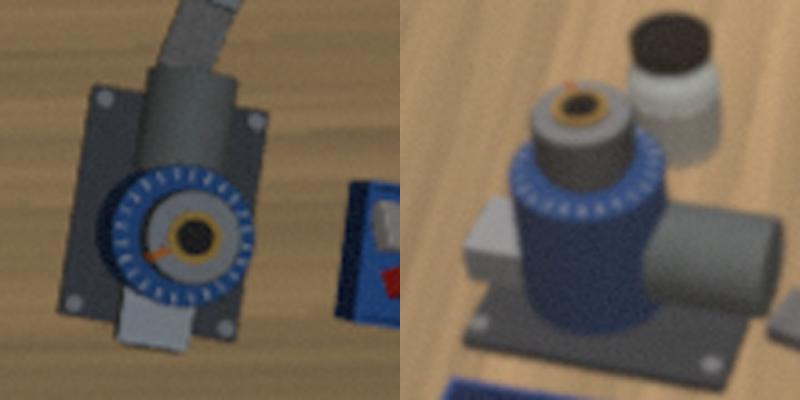

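View pics/side5.png

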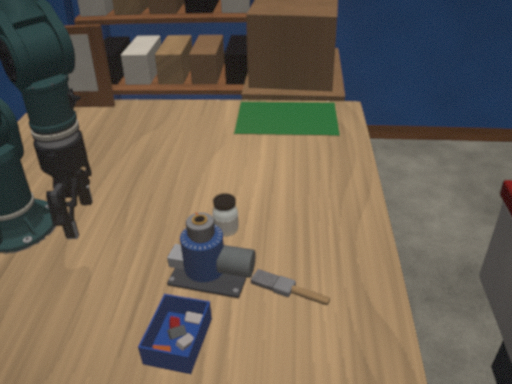

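The bystanders look unchanged. The mark moved from (214,279) to about (152,256) in the top crop; I'll check that as an angle.

```bash
python3 - <<'E'
from h import *
A=[cv2.imread(f"pics/{f}.png") for f in("top0","top5","side0","side5")]
def mk(im,n,c,hl=(2,14)):
    h=cv2.cvtColor(im,cv2.COLOR_BGR2HSV);m=cv2.inRange(h,(hl[0],110,90),(hl[1],255,255))
    w=17; z=np.zeros_like(m); cv2.circle(z,c,w,255,-1); m&=z
    ys,xs=np.nonzero(m); return np.c_[xs,ys]
for im,n,c in((A[0],"top",(343,235)),(A[1],"top",(343,235)),(A[2],"side",(199,219)),(A[3],"side",(199,219))):
    c0=np.array([0.543,-0.1412] if n=="top" else [0.5418,-0.1403])
    P=[plane(n,tuple(map(float,q)),.152)[:2]-c0 for q in mk(im,n,c)]
    P=np.array([p for p in P if .019<np.hypot(*p)<.034]).reshape(-1,2)
    if len(P): d=P.mean(0);print(n,len(P),np.hypot(*d).round(4),np.degrees(np.arctan2(d[1],d[0])).round(1))
# bystander diff
for a,b,nm in((A[0],A[1],"top"),(A[2],A[3],"side")):
    d=cv2.absdiff(a,b).max(2); 
    boxes={"top":{"jar":(260,208,290,238),"bin":(380,215,450,270),"brush":(335,120,372,190)},"side":{"jar":(210,190,242,237),"bin":(138,290,215,372),"brush":(248,265,332,306)}}[nm]
    for k,(x0,y0,x1,y1) in boxes.items(): print(nm,k,d[y0:y1,x0:x1].max())
E
```

```text
top 10 0.0249 -156.0
top 10 0.0243 112.6
side 8 0.0278 -151.6
side 7 0.0246 116.2
top jar 14
top bin 18
top brush 8
side jar 15
side bin 18
side brush 10
```

```bash
python3 -c "
from rig import ticket;print(ticket.sign_off())"
```

```text
the job is handed in; nothing more can be done
None
```

The grind is set three clicks open from where the burrs touch, and I handed the job in at about 20 s of the 64 s allowed.

- **Finding the touch:** I gripped the ring across its diameter and turned it clockwise, checking the torque each click. It stayed at 0.02–0.04 N m, then rose to 0.14 N m just past the ninth click (135°). I predicted about 0.16 N m for a touch there, and I went only about 2.8° past it.
- **Backing off:** I turned the ring back to 90°, three clicks counter-clockwise from the touch. The mean torque read zero, so I let go and moved the arm clear.
- **Last checks:** The orange mark shows a net clockwise turn of 91.4° from the top camera and 92.2° from the side camera, against 90° expected. That difference is well under half a click. The jar, bin and brush look the same before and after, with only image noise between the pictures.
- **Disagreement:** The clicks felt lighter than the stated 0.08 N m, at 0.02–0.04 N m where I tested, a quarter click or less past each click. Single readings were also noisy, so I averaged five at each stop. No check failed.

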